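# Lock the skiver's round knife for a knife change

### The job

Get the leather skiver ready for a knife change: turn both wing fasteners on its sloping front panel to unlocked and swing the panel right up and back, past upright, so that it stays open. Then take the locking pin from the tool block, set its tip on the face of the knife disc and feel along the face until it drops into the locking hole, push it fully home so that its collar sits on the disc, and leave it there. Do not disturb the other tools and things on the bench.

Things in the scene. Friction and masses are not known exactly. Their poses are not given: they have to be found in the camera images.
- cam_left (a joint): quarter-turn wing fastener at the panel's lower left corner (left as the robot sees it, +y): 0 = locked (wing up and down the slope, across the seam), 1.57 = unlocked (wing level, along the hinge). It turns anticlockwise, seen from outside, to unlock, stays where left, takes about 0.1 N m. It starts at 0 to 0.35. A locked fastener's tongue hooks under the housing, so the panel cannot open
- cam_left_grip (a point): on the turning axis of the left fastener, half-way up its wing, 22 mm above the panel's face. The point's x runs along the wing, z points outwards, square to the panel. The steel wing is 52 mm long, 10 mm thick and 27 mm high (7 to 34 mm above the panel's face)
- cam_right (a joint): the same fastener at the lower right corner (-y); same sense of turning, same values
- cam_right_grip (a point): the same point of the right fastener, 170 mm from the left one
- panel (a joint): hinged panel of the skiver, an iron-green plate 250 mm wide, 196 mm long, 4 mm thick, that closes the sloping front: 0 = shut, 2.09 = upright, 2.3 = its open stop, where it leans 12 degrees back past upright. Lifting takes about 8 N at the handle; let go below about 1.2 it sinks back towards shut
- panel_handle (a point): middle of the panel's handle, a round steel bar 11 mm thick, 76 mm long, parallel to the hinge, 35 mm above the panel's face, on feet near its ends, between the two fasteners. It is 160 mm along the panel from the hinge. The point's x points along the panel to the hinge, y along the bar, z square to the panel, outwards; all turn with the panel
- panel_hinge (a point): on the hinge axis, middle of the panel's upper edge. The axis is level, along this point's y; x points level away from the operator, z up. The shut panel slopes down from here at 30 degrees towards the operator (-x). The panel's free lower edge is 191 mm from the hinge
- disc_centre (a point): centre of the face of the knife disc, a smooth oiled steel disc 130 mm across in the well (220 by 180 mm) under the panel, 28 mm below the sloping rim and parallel to the shut panel. The point's z points out of the face (30 degrees from vertical, towards the operator), y along the hinge, x up the slope. A nut 34 mm across, 14 mm high stands at its centre. The brake holds it still
- pin_grip (a point): middle of the locking pin's grip, 82 mm from its tip; z up along the pin. A pin 114 mm long, 0.14 to 0.24 kg, upright in a hole of the tool block. From the tip: ball nose, oiled shank 12 mm across to 34 mm, collar 32 mm across from 34 to 40 mm, neck 18 mm across, round grip 26 mm across from 52 to 114 mm
- pin_tip (a point): centre of the locking pin's tip, z towards its grip. The pin belongs in the one locking hole in the knife disc's face: 13 mm across, blind, 38 mm deep, chamfered 1.5 mm, its centre 42 mm from the disc's centre at an angle that differs every time, anywhere within 60 degrees either side of the disc's lowest point (-x of disc_centre)
- block: hardwood tool block fixed to the bench, 190 mm (x) by 60 mm (y) by 45 mm high, origin under its centre; three holes along its x, 58 mm apart, 17 mm wide, in which three tools stand with their collars on the block's top, in any order. It stands left or right of the skiver
- punch_grip (a point): a plain steel drive punch standing in the block, 20 mm across, 72 mm above its tip; its top is 84 mm above the block's top. To be left alone
- setter_grip (a point): a wooden setter with a mushroom head 40 mm across standing in the block, point 72 mm above its tip; its top is 82 mm above the block's top. To be left alone
- dies: open grey tray of cutting dies fixed to the bench on the other side of the skiver, 190 by 110 by 45 mm high, origin under its centre
- skiver: the skiver's cast housing fixed to the bench, origin under its centre, x points away from the operator. It is 300 mm long (x), 270 mm wide and 195 mm high at the back; the front wall is 85 mm high and from it the 30 degree front rises away from the operator. A presser arm on top behind the hinge is 256 mm high, a motor sticks out 100 mm at the back
- last_mid (a point): a teal shoe last 200 mm long, 75 mm high, lying sole down; point 30 mm above the bench. Bystander
- glue_mid (a point): a glue jar 64 mm across and 130 mm high, point half-way up. Bystander
- tape_mid (a point): a roll of tape lying flat, 100 mm across and 48 mm high, point at its centre. Bystander
Things that resemble listed ones, but are neither listed nor needed, are in the scene too. Leave any orange or pink look-alike of the part that bears pin_grip alone.

How it is judged:
By the outcome, as a careful person would: the job done as asked, in the order asked, and still so for the second after the job is handed in, with the robot touching nothing.
It also fails if it takes over 72 s, if anything falls off the work surface, if the arm or the gripper's body presses on something with over 40 N, if the wrist force passes 120 N, or if a joint passes its speed limit or range.

### The arm

A 6-joint arm with a two-finger parallel gripper is mounted at the origin on the work surface. World frame = base frame: x ahead of the robot, y to its left, z up, the work surface at z = 0. Lengths are in m, angles in rad, forces in N, time in s.
With the tool pointing down it reaches from about 0.3 to 0.875 m from the base axis. Payload 6.4 kg.
Tool frame: the origin (TCP) lies midway between the tips of the shut fingers; the grasp point (between the pads) lies manip.grip_point_offset behind it (manip.grip_point_offset is the distance from the TCP to the grasp point, in m); z points along the fingers, x is the direction in which the jaws open and shut, and the axes are right-handed (so a half turn about z gives the same grasp; the last joint's range is limited). The gripper opens to 88 mm and grips with 3 to 60 N. Pads are 18 mm wide; open, the fingers measure 123 mm over their backs; the gripper's body (75 mm by 187 mm) begins 45 mm behind the grasp point.
Start: joints at [0.915, 0.181, 1.607, -0, 1.354, -0.206], TCP at [0.25, 0.518, 0.239] pointing down, gripper open.
Joint ranges: [-2.99, 2.99], [-0.89, 2.07], [0.3, 2.58], [-1.14, 4.28], [0, 2.63], [-3.12, 3.12]. Speed limits (rad/s): [2.57, 2.57, 3.01, 3.14, 3.14, 3.14].

### API

Orientations are given as a unit quaternion [x, y, z, w].
In Python, from cell import manip gives the robot as it stands.
- The arm moves only by the tool play_rows, never from a script. Its argument "rows" is a list of rows, each an object of numbers: "dx", "dy", "dz": the shift along the tool's x, y, z in m; "spin": the turn about the tool's z in units of 10 degrees (1.0 is 10 degrees). A call has 1 to 12 rows; each row is the pose to reach, as a shift and turn from the pose measured when the call began, along the tool's axes at that moment; what a row does not reach only later rows make up. A row lasts 1/8 s, in which the tool goes at most 62.5 mm and 10.7 degrees, less where a joint would pass 70% of its speed; a pose out of reach is approached as far as the arm can. A call with a gripper value outside its range is refused whole. "gripper" is the opening, from -1 (shut) to 1 (fully open), set as the call begins (left out, the last holds). The fingers move at their own pace and stop on an object; "force" is the grip in N (left out, the last holds). Time passes only in rows, so rows that repeat a pose let the fingers close. It gives the time, the measured TCP pose, the force and the opening at its end, in the units of the state.
- manip.get_state(): the state, without advancing time (a new reading comes with each control period).
- manip.read_camera(name): name is "scene" or "top"; returns a dict with "img" (480x640x3 uint8, red, green, blue), "range_z" (480x640 float32, m along the optical axis (not along the pixel's ray), 0 where there is no reading), "fx", "fy", "cx", "cy" (pixels), "extrinsics" (4x4, takes a point from world to camera coordinates). Camera axes: x right, y down, z forward; pixel columns grow to the right and rows downward; lengths in m; the calibration is good to about 2 mm. A picture is of the moment at which its call begins.
- manip.job_done(): hands the job in, once; it reports no verdict.
Trained networks look in the newest picture that a camera, given by its name, has taken for a name from the list of things; names that differ only in an ending like _2 or _b are one class to them, and where a whole thing is asked for, a point or a joint stands for the part that bears it (a point fixed in the world has none). Each returns a list of dicts, best first, with "conf" (0 to 1); they miss things now and then, are a little off and sometimes report something else, mostly with a low value. They report only what shows in the picture. A call takes as long as a camera call. They do not tell look-alikes from the thing itself.
- manip.outline_of(target, camera): "pixels" (480x640 bool, what is visible of it) and "rect" ([left, top, right, bottom] in pixels, round what is visible of it).
- manip.spot_point(target, camera): "position" ([row, column] in pixels: a listed point, or the origin of a listed thing).
The state is a dict: "time": time; "joints": joint angles; "dq": joint speeds; "effort": joint torques, N m; "ee_pos": TCP position; "tcp_rot": TCP orientation; "wrist_force": force on the tool from outside, world axes, zero at the start; "ft_torque": the same for the moment, N m; "width": finger opening in m.
Only numpy, scipy, OpenCV 4.12 (cv2) and the standard library are available. Lean on these libraries where they do the work, as an engineer would, in place of code of your own. Each camera call takes 0.05 s, during which the arm holds its last target. There are 200 camera calls.

## Working session

There is one attempt and no reset: what is moved stays moved. The work goes in short steps, Python scripts to look and compute and a tool call to move; the robot and the scene stay as the last step left them, time stands still between calls to the robot, and variables do not carry over. Pictures are saved under pics/ and viewed, about 8 in all and at most 12, crops included, and the job is handed in when it is done.

Besides the shell and the picture viewer there is one more tool, called after ">>>" as name(argument=value, ...), one argument or row to a line, values as JSON. play_rows: Moves the arm, as the interface text tells. Its arguments: {"type":"object","properties":{"rows":{"type":"array"},"gripper":{"type":"number"},"force":{"type":"number"}},"required":["rows"]}

```bash
ls; mkdir -p pics; cat > h.py <<'E'
import numpy as np, cv2
from scipy.spatial.transform import Rotation as R
from cell import manip
def unproj(c,r,col,z=None,k=2):
    r=int(round(r));col=int(round(col))
    if z is None:
        p=c["range_z"][max(r-k,0):r+k+1,max(col-k,0):col+k+1]; p=p[p>0]; z=np.median(p)
    pc=np.array([(col-c["cx"])/c["fx"]*z,(r-c["cy"])/c["fy"]*z,z,1])
    return (np.linalg.inv(c["extrinsics"])@pc)[:3]
def cloud(c):
    z=c["range_z"];v,u=np.mgrid[0:480,0:640]
    P=np.stack([(u-c["cx"])/c["fx"]*z,(v-c["cy"])/c["fy"]*z,z,np.ones_like(z)],-1)
    return (P@np.linalg.inv(c["extrinsics"]).T)[...,:3]
def proj(c,p):
    q=c["extrinsics"]@np.append(p,1); return np.array([q[1]/q[2]*c["fy"]+c["cy"],q[0]/q[2]*c["fx"]+c["cx"]])
def save(img,n): cv2.imwrite("pics/"+n,cv2.cvtColor(img,cv2.COLOR_RGB2BGR))
def rel(p,Rm=None):
    s=manip.get_state();R0=R.from_quat(s["tcp_rot"])
    out=R0.inv().apply(np.array(p)-s["ee_pos"])
    return np.round(out,4)
E
cat > a.py <<'E'
from h import *
s=manip.get_state(); print({k:np.round(v,3) for k,v in s.items()}, manip.grip_point_offset)
ims=[]
for n in ("scene","top"):
    c=manip.read_camera(n); save(c["img"],n+"0.png")
    print(n,"campos",np.linalg.inv(c["extrinsics"])[:3,3].round(3),c["fx"])
    for t in "cam_left_grip cam_right_grip panel_handle panel_hinge pin_grip punch_grip setter_grip block dies skiver last_mid glue_mid tape_mid".split():
        for d in manip.spot_point(t,n)[:3]:
            r,cc=d["position"]; 
            try: print(t,round(d["conf"],2),np.round([r,cc]),unproj(c,r,cc).round(3))
            except Exception as e: print(t,d,e)
E
python3 a.py
```

```text
pics
{'time': np.float64(0.0), 'joints': array([ 0.915,  0.182,  1.608,  0.   ,  1.354, -0.206]), 'dq': array([-0.   , -0.001,  0.   , -0.   , -0.001, -0.   ]), 'effort': array([ 0.0000e+00, -4.3385e+01, -3.4185e+01,  7.0000e-02,  3.8000e-02,
       -0.0000e+00]), 'ee_pos': array([0.25 , 0.517, 0.238]), 'tcp_rot': array([ 0.847,  0.532, -0.001,  0.   ]), 'wrist_force': array([-0.531, -1.059,  0.349]), 'ft_torque': array([-0.061, -0.   ,  0.002]), 'width': np.float64(0.088)} 0.0187
scene campos [0.954 0.681 0.621] 465.7030578195432
cam_left_grip 0.52 [235. 355.] [0.486 0.057 0.141]
cam_right_grip 0.62 [208. 303.] [ 0.504 -0.114  0.129]
panel_handle 0.79 [216. 330.] [ 0.484 -0.035  0.139]
panel_hinge 0.82 [220. 270.] [ 0.635 -0.009  0.189]
pin_grip 0.92 [318. 462.] [0.461 0.319 0.11 ]
pin_grip 0.81 [307. 414.] [0.477 0.228 0.076]
pin_grip 0.76 [354. 517.] [0.434 0.408 0.093]
punch_grip 0.95 [311. 487.] [0.4   0.32  0.098]
setter_grip 0.57 [333. 433.] [0.523 0.318 0.109]
block 0.96 [359. 454.] [0.483 0.335 0.045]
dies 0.71 [217. 330.] [ 0.481 -0.039  0.134]
dies 0.64 [212. 300.] [ 0.514
[... 400 characters left out ...]
anel_hinge 0.65 [197. 352.] [ 0.635 -0.015  0.189]
pin_grip 0.71 [270. 170.] [0.485 0.391 0.113]
pin_grip 0.57 [286. 208.] [0.448 0.302 0.123]
pin_grip 0.52 [278. 248.] [0.467 0.215 0.115]
punch_grip 0.42 [311. 201.] [0.393 0.314 0.129]
setter_grip 0.73 [260. 210.] [0.506 0.299 0.125]
block 0.9 [286. 216.] [0.454 0.299 0.053]
block 0.51 [264. 400.] [ 0.497 -0.121  0.14 ]
block 0.25 [261. 210.] [0.504 0.299 0.125]
dies 0.93 [304. 468.] [ 0.416 -0.298  0.008]
skiver 0.9 [225. 350.] [ 0.58  -0.011  0.161]
last_mid 0.89 [204. 187.] [0.65  0.376 0.051]
glue_mid 0.79 [195. 513.] [ 0.654 -0.377  0.13 ]
tape_mid 0.93 [226. 457.] [ 0.607 -0.278  0.001]
tape_mid 0.23 [304. 467.] [ 0.416 -0.295  0.008]
```

View pics/scene0.png

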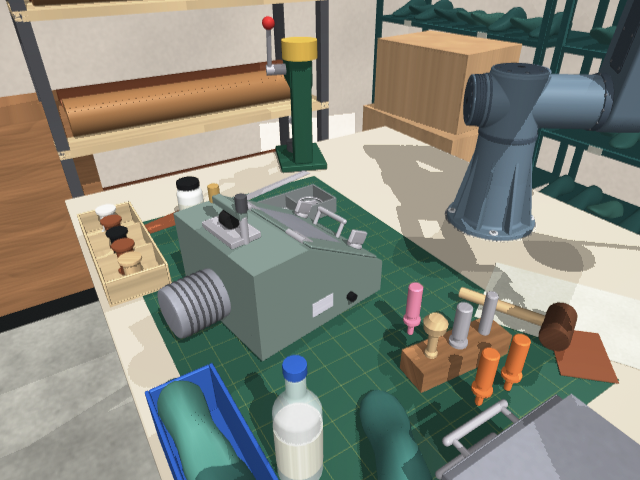

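View pics/top0.png

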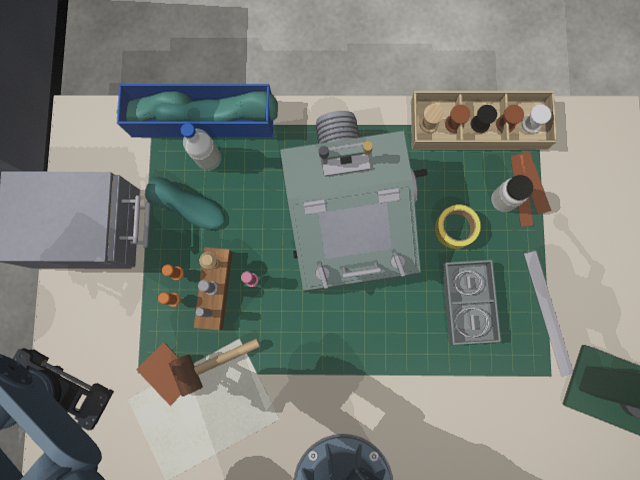

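The scene view shows the skiver mid-bench, with the setter, pin and punch in the block at (433,333), (462,318) and (487,311). The pink and orange look-alikes stand around the block. The top view shows the wings at about (322,275) and (400,263), and the handle at (362,270). Next I'll fit the panel plane.

```bash
cat > b.py <<'E'
from h import *
C={n:manip.read_camera(n) for n in("top","scene")}
out=[]
for n in C:
    P=cloud(C[n]).reshape(-1,3); I=C[n]["img"].reshape(-1,3)
    ok=(C[n]["range_z"].reshape(-1)>0)&(P[:,0]>.42)&(P[:,0]<.70)&(abs(P[:,1]+.02)<.2)&(P[:,2]>.05)
    P=P[ok];I=I[ok]
    Q=P[(P[:,0]>.5)&(P[:,0]<.6)&(abs(P[:,1]+.03)<.08)]
    rng=np.random.default_rng(0);best=None
    for _ in range(300):
        a=Q[rng.choice(len(Q),3,False)];nn=np.cross(a[1]-a[0],a[2]-a[0]);nn/=np.linalg.norm(nn)+1e-12
        m=abs((Q-a[0])@nn)<.002
        if best is None or m.sum()>best.sum():best=m
    c=Q[best].mean(0);nn=np.linalg.svd(Q[best]-c)[2][2];nn*=np.sign(nn[2])
    print(n,best.sum(),"slope",np.degrees(np.arccos(nn[2])),"yaw",np.degrees(np.arctan2(-nn[1],-nn[0])),"c",c)
    yaw=np.arctan2(-nn[1],-nn[0]);
    y=np.array([-np.sin(yaw),np.cos(yaw),0]);u=np.cross(y,nn)
    h=(P-c)@nn
    # rectified hi pts: wings, handle
    for nm,s in(("hi",(h>.012)&(h<.045)),):
        q=P[s]; uv=np.c_[(q-c)@u,(q-c)@y]
        k=(uv[:,0]<0.02); 
        lab=[]; 
        for lo,hi in((.06,.16),(-.06,.06),(-.16,-.06)):
            z=uv[k&(uv[:,1]+0>lo)&(uv[:,1]<hi)]
            if len(z)>10:
                m=z.mean(0);U,S,V=np.linalg.svd(z-m);print("  band",lo,hi,len(z),m.round(4),"rng",z.min(0).round(3),z.max(0).round(3),"dir",V[0].round(2),np.degrees(np.arctan2(V[0][1],V[0][0])).round(0))
    out.append((P,I,h,c,u,y))
# rectified image from scene & top
W=[]
for P,I,h,c,u,y in out:
    im=np.zeros((300,350,3),np.uint8)
    r=(150-(P-c)@u*1000).astype(int);cc=(175-(P-c)@y*1000).astype(int)
    k=(r>=0)&(r<300)&(cc>=0)&(cc<350); im[r[k],cc[k]]=I[k]
    W.append(cv2.dilate(im,np.ones((2,2))))
im=np.hstack(W); save(cv2.resize(im,None,fx=1.14,fy=1.14),"rect.png")
E
python3 b.py
python3 - <<'E'
import cv2
a=cv2.imread('pics/top0.png')[120:300,270:430];b=cv2.imread('pics/scene0.png')[170:270,230:390]
import numpy as np
cv2.imwrite('pics/crop.png',np.vstack([cv2.resize(a[60:],(640,480))[:300+180],]))
cv2.imwrite('pics/crop2.png',np.vstack([cv2.resize(a[100:],(600,300)),cv2.resize(b[20:],(600,300))]))
E
```

```text
top 2204 slope 30.05953282065513 yaw 9.189719245670592 c [ 0.55108901 -0.02722402  0.14236277]
  band 0.06 0.16 122 [-0.0609  0.0871] rng [-0.09  0.08] [-0.039  0.095] dir [-0.99 -0.13] -172.0
  band -0.06 0.06 218 [-0.0633  0.0022] rng [-0.07  -0.041] [-0.058  0.045] dir [-0.  1.] 90.0
  band -0.16 -0.06 119 [-0.0614 -0.0814] rng [-0.09  -0.091] [-0.038 -0.073] dir [-0.98 -0.22] -168.0
scene 763 slope 30.164156801875375 yaw 9.060208540868103 c [ 0.55166951 -0.02435878  0.14216096]
  band 0.06 0.16 182 [-0.0588  0.0876] rng [-0.09  0.08] [-0.038  0.093] dir [-1.   -0.07] -176.0
  band -0.06 0.06 231 [-0.0619  0.0025] rng [-0.069 -0.042] [-0.056  0.043] dir [0. 1.] 90.0
  band -0.16 -0.06 147 [-0.0598 -0.0817] rng [-0.09  -0.089] [-0.038 -0.074] dir [-0.99 -0.16] -171.0
```

View pics/crop2.png

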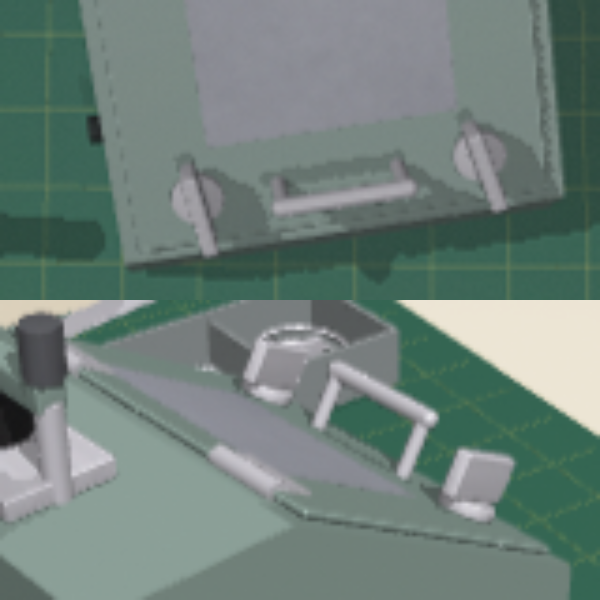

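The crop shows both wings almost straight up the slope at (485,165) and (200,205), with the handle between them at (345,190). The plane fit matches the 30° slope, and the fasteners come out 169 mm apart. Now I'll compute the targets.

```bash
cat >> h.py <<'E'
yaw=np.radians(9.13); sl=np.radians(30)
X=np.array([np.cos(yaw),np.sin(yaw),0]);Y=np.array([-np.sin(yaw),np.cos(yaw),0]);Z=np.array([0,0,1.])
U=X*np.cos(sl)+Z*np.sin(sl);N=-X*np.sin(sl)+Z*np.cos(sl)
c0=np.array([.55138,-.02579,.14226])
def pan(u,v,h): return c0+U*u+Y*v+N*h
def tgt(p,ang=None):
    s=manip.get_state();R0=R.from_quat(s["tcp_rot"]);x=R0.apply([1,0,0]);a=np.degrees(np.arctan2(x[1],x[0]))
    d=R0.inv().apply(np.array(p)-s["ee_pos"])
    print("t",round(float(s["time"]),2),"tcp",s["ee_pos"].round(4),"ang",round(a,1),"F",s["wrist_force"].round(1),"w",round(float(s["width"]),4),"q6",round(float(s["joints"][5]),2))
    print("  -> d",d.round(4),"spin",None if ang is None else round(((a-ang+180)%360-180)/10,2))
E
cat > c.py <<'E'
from h import *
# average of cams
for nm,a,b in(("L",(-.0609,.0871),(-.0588,.0876)),("R",(-.0614,-.0814),(-.0598,-.0817)),("H",(-.0633,.0022),(-.0619,.0025))):
    print(nm,pan(*((np.array(a)+b)/2),0).round(4))
L=pan(-.0598,.0874,.027);print(L);tgt(L+[0,0,.05],-75);tgt(L-[0,0,.008],-75)
E
python3 c.py
```

```text
L [0.4863 0.0522 0.1123]
R [ 0.5125 -0.1146  0.112 ]
H [ 0.4975 -0.0321  0.111 ]
[0.47305063 0.05014309 0.13574269]
t 1.5 tcp [0.25   0.5178 0.2387] ang 64.2 F [ 0.3 -0.5  0.2] w 0.0882 q6 -0.21
  -> d [-0.3242  0.4042  0.053 ] spin 13.92
t 1.5 tcp [0.25   0.5178 0.2387] ang 64.2 F [ 0.3 -0.5  0.2] w 0.0882 q6 -0.21
  -> d [-0.3242  0.4042  0.111 ] spin 13.92
```

>>> play_rows(
  rows=[
    {"dx":-0.054,"dy":0.067,"dz":0,"spin":1},
    {"dx":-0.09,"dy":0.11,"dz":0,"spin":2},
    {"dx":-0.125,"dy":0.155,"dz":0,"spin":3},
    {"dx":-0.16,"dy":0.2,"dz":0,"spin":4},
    {"dx":-0.195,"dy":0.24,"dz":0,"spin":5},
    {"dx":-0.23,"dy":0.285,"dz":0,"spin":6},
    {"dx":-0.26,"dy":0.325,"dz":0.01,"spin":7},
    {"dx":-0.29,"dy":0.365,"dz":0.02,"spin":8},
    {"dx":-0.324,"dy":0.404,"dz":0.04,"spin":9},
    {"dx":-0.324,"dy":0.404,"dz":0.04,"spin":10},
    {"dx":-0.324,"dy":0.404,"dz":0.04,"spin":11},
    {"dx":-0.324,"dy":0.404,"dz":0.04,"spin":12},
  ],
  gripper=-0.32,
  force=6,
)

```text
time: 3.0
ee_pos: [0.473, 0.0501, 0.1987]
tcp_rot: [0.882, -0.471, -0.0, 0.0]
wrist_force: [0.9, 0.2, -0.6]
width: 0.0298
```

```bash
cat > c.py <<'E'
from h import *
L=pan(-.0598,.0874,.027);tgt(L-[0,0,.008],-75)
E
python3 c.py
```

```text
t 3.0 tcp [0.473  0.0501 0.1987] ang -56.1 F [ 0.9  0.2 -0.6] w 0.0298 q6 0.84
  -> d [-0.     -0.0001  0.0709] spin 1.89
```

Tracking is accurate. Next I'll descend and close.

>>> play_rows(
  rows=[
    {"dz":0.0,"spin":1},
    {"dz":0.02,"spin":1.9},
    {"dz":0.045,"spin":1.9},
    {"dz":0.06,"spin":1.9},
    {"dz":0.07,"spin":1.9},
    {"dz":0.07,"spin":1.9},
  ],
)

```text
invalid input at $.rows[0]: expected keys dx, dy, dz, spin
```

>>> play_rows(
  rows=[
    {"dz":0},
    {"dz":0},
    {"dz":0},
  ],
  gripper=-1,
)

```text
invalid input at $.rows[0]: expected keys dx, dy, dz, spin
```

>>> play_rows(
  rows=[
    {"dx":0,"dy":0,"dz":0.0,"spin":1},
    {"dx":0,"dy":0,"dz":0.02,"spin":1.9},
    {"dx":0,"dy":0,"dz":0.045,"spin":1.9},
    {"dx":0,"dy":0,"dz":0.06,"spin":1.9},
    {"dx":0,"dy":0,"dz":0.07,"spin":1.9},
    {"dx":0,"dy":0,"dz":0.07,"spin":1.9},
  ],
)

```text
time: 3.75
ee_pos: [0.4727, 0.0501, 0.1283]
tcp_rot: [0.793, -0.61, -0.0, 0.0]
wrist_force: [-0.6, 0.1, 0.2]
width: 0.0303
```

>>> play_rows(
  rows=[
    {"dx":0,"dy":0,"dz":0.0,"spin":0},
    {"dx":0,"dy":0,"dz":0.0,"spin":0},
    {"dx":0,"dy":0,"dz":0.0,"spin":0},
  ],
  gripper=-1,
)

```text
time: 4.12
ee_pos: [0.4738, 0.0483, 0.129]
tcp_rot: [0.793, -0.61, 0.002, 0.001]
wrist_force: [1.7, -8.2, -1.1]
width: 0.0107
```

>>> play_rows(
  rows=[
    {"dx":0,"dy":0,"dz":0,"spin":-1},
    {"dx":0,"dy":0,"dz":0,"spin":-2},
    {"dx":0,"dy":0,"dz":0,"spin":-3},
    {"dx":0,"dy":0,"dz":0,"spin":-4},
    {"dx":0,"dy":0,"dz":0,"spin":-5},
    {"dx":0,"dy":0,"dz":0,"spin":-6},
    {"dx":0,"dy":0,"dz":0,"spin":-7},
    {"dx":0,"dy":0,"dz":0,"spin":-7.6},
    {"dx":0,"dy":0,"dz":0,"spin":-8.2},
    {"dx":0,"dy":0,"dz":0,"spin":-8.5},
    {"dx":0,"dy":0,"dz":0,"spin":-8.5},
  ],
)

```text
time: 5.5
ee_pos: [0.4713, 0.0491, 0.1284]
tcp_rot: [0.996, 0.087, -0.002, 0.001]
wrist_force: [-8.1, 2.2, 1.8]
width: 0.0162
```

```bash
cat > c.py <<'E'
from h import *
L=pan(-.0598,.0874,.027);tgt(L-[0,0,.008],9.1); print(manip.get_state()["ft_torque"])
E
python3 c.py
```

```text
t 5.5 tcp [0.4713 0.0491 0.1284] ang 9.9 F [-8.1  2.2  1.8] w 0.0162 q6 -0.32
  -> d [ 0.0019 -0.0007  0.0007] spin 0.08
[ 0.31019398  1.30305859 -0.12646183]
```

>>> play_rows(
  rows=[
    {"dx":0,"dy":0,"dz":0,"spin":0},
    {"dx":0,"dy":0,"dz":0,"spin":0},
    {"dx":0,"dy":0,"dz":-0.03,"spin":0},
    {"dx":0,"dy":0,"dz":-0.065,"spin":0},
    {"dx":0,"dy":0,"dz":-0.065,"spin":0},
  ],
  gripper=-0.3,
)

```text
time: 6.12
ee_pos: [0.474, 0.0489, 0.1966]
tcp_rot: [0.996, 0.087, 0.001, 0.002]
wrist_force: [0.4, -0.1, -0.9]
width: 0.0309
```

```bash
cat > c.py <<'E'
from h import *
L=pan(-.0606,-.083,.027);tgt(L-[0,0,.008],-71)
c=manip.read_camera("top");save(cv2.resize(c["img"][220:310,270:430],(640,360)),"w1.png")
E
python3 c.py
```

```text
t 6.12 tcp [0.474  0.0489 0.1966] ang 9.9 F [ 0.4 -0.1 -0.9] w 0.0309 q6 -0.32
  -> d [-0.0039  0.1687  0.0698] spin 8.09
```

>>> play_rows(
  rows=[
    {"dx":0,"dy":0.03,"dz":0,"spin":1},
    {"dx":0,"dy":0.06,"dz":0,"spin":2},
    {"dx":-0.002,"dy":0.09,"dz":0,"spin":3},
    {"dx":-0.004,"dy":0.12,"dz":0,"spin":4},
    {"dx":-0.004,"dy":0.15,"dz":0,"spin":5},
    {"dx":-0.004,"dy":0.169,"dz":0,"spin":6},
    {"dx":-0.004,"dy":0.169,"dz":0,"spin":7},
    {"dx":-0.004,"dy":0.169,"dz":0.01,"spin":8.1},
    {"dx":-0.004,"dy":0.169,"dz":0.03,"spin":8.1},
    {"dx":-0.004,"dy":0.169,"dz":0.055,"spin":8.1},
    {"dx":-0.004,"dy":0.169,"dz":0.07,"spin":8.1},
    {"dx":-0.004,"dy":0.169,"dz":0.07,"spin":8.1},
  ],
)

```text
time: 7.68
ee_pos: [0.4966, -0.1177, 0.1233]
tcp_rot: [0.814, -0.581, -0.001, 0.002]
wrist_force: [0.5, 1.3, 0.2]
width: 0.031
```

>>> play_rows(
  rows=[
    {"dx":0,"dy":0,"dz":0.0,"spin":0},
    {"dx":0,"dy":0,"dz":0.0,"spin":0},
    {"dx":0,"dy":0,"dz":0.0,"spin":0},
  ],
  gripper=-1,
)

```text
time: 8.05
ee_pos: [0.498, -0.1204, 0.1244]
tcp_rot: [0.814, -0.581, 0.002, 0.003]
wrist_force: [2.4, -9.9, -6.2]
width: 0.0117
```

>>> play_rows(
  rows=[
    {"dx":0,"dy":0,"dz":-0.002,"spin":-1},
    {"dx":0,"dy":0,"dz":-0.002,"spin":-2},
    {"dx":0,"dy":0,"dz":-0.002,"spin":-3},
    {"dx":0,"dy":0,"dz":-0.002,"spin":-4},
    {"dx":0,"dy":0,"dz":-0.002,"spin":-5},
    {"dx":0,"dy":0,"dz":-0.002,"spin":-6},
    {"dx":0,"dy":0,"dz":-0.002,"spin":-7},
    {"dx":0,"dy":0,"dz":-0.002,"spin":-7.6},
    {"dx":0,"dy":0,"dz":-0.002,"spin":-8.2},
    {"dx":0,"dy":0,"dz":-0.002,"spin":-8.2},
  ],
)

```text
time: 9.3
ee_pos: [0.4982, -0.1209, 0.1273]
tcp_rot: [0.995, 0.095, -0.0, 0.004]
wrist_force: [-2.6, -1.1, 3.5]
width: 0.0158
```

>>> play_rows(
  rows=[
    {"dx":0,"dy":0,"dz":0,"spin":0},
    {"dx":0,"dy":0,"dz":0,"spin":0},
    {"dx":0,"dy":0,"dz":-0.03,"spin":0},
    {"dx":0,"dy":0,"dz":-0.065,"spin":0},
    {"dx":0,"dy":-0.05,"dz":-0.09,"spin":0},
    {"dx":0,"dy":-0.083,"dz":-0.09,"spin":0},
    {"dx":0,"dy":-0.083,"dz":-0.09,"spin":0},
  ],
  gripper=-0.3,
)

```text
time: 10.18
ee_pos: [0.4823, -0.0369, 0.217]
tcp_rot: [0.995, 0.096, 0.0, 0.004]
wrist_force: [0.4, -0.7, -0.5]
width: 0.0307
```

```bash
cat > c.py <<'E'
from h import *
L=pan(-.0626,.0010,.035);print(L);tgt(L-[0,0,.010],9.1)
c=manip.read_camera("top");a=c["img"][220:310,270:430]
P=cloud(c);q=P-c0;h=q@N;u=q@U;v=q@Y
for lo,hi in((.05,.13),(-.13,-.05)):
    k=(h>.015)&(h<.04)&(u<0)&(u>-.12)&(v>lo)&(v<hi)
    z=np.c_[u[k],v[k]]
    if len(z)>5:
        V=np.linalg.svd(z-z.mean(0))[2][0]; print(len(z),z.mean(0),np.degrees(np.arctan2(V[1],V[0])))
c2=manip.read_camera("scene");b=c2["img"][190:260,270:390]
save(np.vstack([cv2.resize(a,(640,360)),cv2.resize(b,(400,233))[:, :].copy().repeat(1,0) if 0 else cv2.resize(b,(640,240))]),"w2.png")
E
python3 c.py
```

```text
[ 0.48041668 -0.03618176  0.14127089]
t 10.18 tcp [ 0.4823 -0.0369  0.217 ] ang 11.0 F [ 0.4 -0.7 -0.5] w 0.0307 q6 -0.51
  -> d [-0.0017 -0.0017  0.0857] spin 0.19
54 [-0.06179045  0.09467861] 82.52278281227817
```

View pics/w2.png

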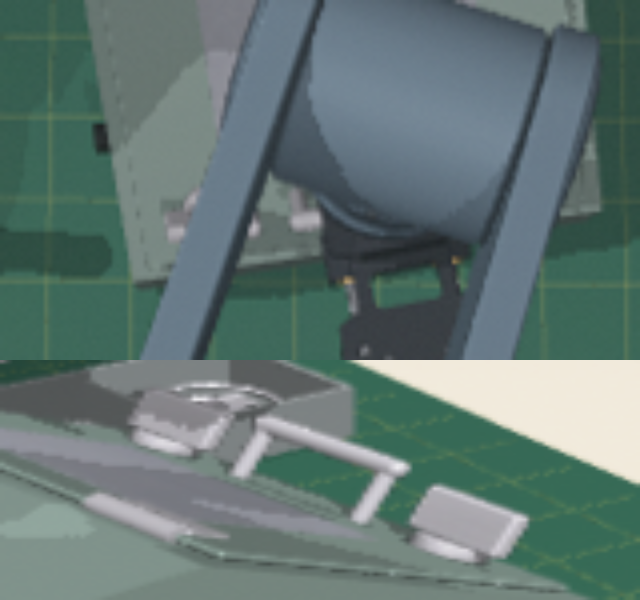

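Both wings now lie along the hinge: (470,510) and (180,420) in the lower half, with the handle at (330,445). I'll measure their angles from the scene camera.

```bash
cat > c.py <<'E'
from h import *
c=manip.read_camera("scene")
P=cloud(c);q=P-c0;h=q@N;u=q@U;v=q@Y
for hl,hh in((.012,.04),(.029,.04)):
  for lo,hi in((.05,.13),(-.13,-.045)):
    k=(h>hl)&(h<hh)&(u<-.02)&(u>-.1)&(v>lo)&(v<hi)
    z=np.c_[u[k],v[k]]
    if len(z)>5:
        V=np.linalg.svd(z-z.mean(0))[2][0]; print(len(z),z.mean(0).round(4),z.min(0).round(3),z.max(0).round(3),np.degrees(np.arctan2(V[1],V[0])))
E
python3 c.py
```

```text
233 [-0.0605  0.088 ] [-0.067  0.059] [-0.055  0.112] 86.16744873073507
177 [-0.0611 -0.0814] [-0.068 -0.113] [-0.057 -0.058] 91.06939283874937
56 [-0.061   0.0878] [-0.067  0.06 ] [-0.055  0.112] 84.896717259937
42 [-0.0617 -0.082 ] [-0.067 -0.109] [-0.058 -0.058] 91.07725357674161
```

>>> play_rows(
  rows=[
    {"dx":-0.002,"dy":-0.002,"dz":0.03,"spin":0.2},
    {"dx":-0.002,"dy":-0.002,"dz":0.06,"spin":0.2},
    {"dx":-0.002,"dy":-0.002,"dz":0.085,"spin":0.2},
    {"dx":-0.002,"dy":-0.002,"dz":0.085,"spin":0.2},
  ],
)

```text
time: 10.82
ee_pos: [0.4788, -0.0389, 0.1293]
tcp_rot: [0.997, 0.076, -0.003, 0.003]
wrist_force: [0.9, -0.4, 0.2]
width: 0.0306
```

>>> play_rows(
  rows=[
    {"dx":0,"dy":0,"dz":0,"spin":0},
    {"dx":0,"dy":0,"dz":0,"spin":0},
    {"dx":0,"dy":0,"dz":0,"spin":0},
  ],
  gripper=-1,
  force=25,
)

```text
time: 11.2
ee_pos: [0.4803, -0.0393, 0.1305]
tcp_rot: [0.997, 0.076, -0.001, 0.004]
wrist_force: [3.9, -0.9, -1.0]
width: 0.0097
```

```bash
cat > c.py <<'E'
from h import *
print(pan(.0974,.001,0)); tgt(c0,9.1)
r=.1638;a0=197.66;f=lambda t:np.array([r*np.cos(np.radians(a0-t)),-r*np.sin(np.radians(a0-t))])
for s in(0,60,100):
    print(s,[tuple((f(t)-f(s)).round(3)) for t in np.arange(s+5,min(s+70,133),5)])
E
python3 c.py
```

```text
[ 0.63450355 -0.01141829  0.19096   ]
t 11.2 tcp [ 0.4803 -0.0393  0.1305] ang 8.8 F [ 3.9 -0.9 -1. ] w 0.0097 q6 -0.47
  -> d [ 0.0723 -0.0024 -0.012 ] spin -0.03
0 [(np.float64(-0.004), np.float64(-0.014)), (np.float64(-0.006), np.float64(-0.028)), (np.float64(-0.008), np.float64(-0.042)), (np.float64(-0.008), np.float64(-0.056)), (np.float64(-0.006), np.float64(-0.071)), (np.float64(-0.004), np.float64(-0.085)), (np.float64(-0.0), np.float64(-0.099)), (np.float64(0.005), np.float64(-0.112)), (np.float64(0.011), np.float64(-0.125)), (np.float64(0.018), np.float64(-0.137)), (np.float64(0.026), np.float64(-0.149)), (np.float64(0.035), np.float64(-0.16)), (np.float64(0.045), np.float64(-0.17))]
60 [(np.float64(0.01), np.float64(-0.01)), (np.float64(0.021), np.float64(-0.019)), (np.float64(0.033), np.float64(-0.028)), (np.float64(0.045), np.float64(-0.035)), (np.float64(0.058), np.float64(-0.041)), (np.float64(0.071), np.float64(-0.046)), (np.float64(0.085), np.float64(-0.049)), (np.float64(0.099), np.float64(-0.052)), (np.float64(0.113), np.float64(-0.053)), (np.float64(0.128), np.float64(-0.053)), (np.float64(0.142), np.float64(-0.052)), (np.float64(0.156), np.float64(-0.05)), (np.float64(0.17), np.float64(-0.046))]
100 [(np.float64(0.014), np.float64(-0.001)), (np.float64(0.029), np.float64(-0.001)), (np.float64(0.043), np.float64(-0.0)), (np.float64(0.057), np.float64(0.002)), (np.float64(0.071), np.float64(0.006)), (np.float64(0.084), np.float64(0.011))]
```

>>> play_rows(
  rows=[
    {"dx":-0.004,"dy":0,"dz":-0.014,"spin":0},
    {"dx":-0.006,"dy":0,"dz":-0.028,"spin":0},
    {"dx":-0.008,"dy":0,"dz":-0.042,"spin":0},
    {"dx":-0.008,"dy":0,"dz":-0.056,"spin":0},
    {"dx":-0.006,"dy":0,"dz":-0.071,"spin":0},
    {"dx":-0.004,"dy":0,"dz":-0.085,"spin":0},
    {"dx":0.0,"dy":0,"dz":-0.099,"spin":0},
    {"dx":0.005,"dy":0,"dz":-0.112,"spin":0},
    {"dx":0.011,"dy":0,"dz":-0.125,"spin":0},
    {"dx":0.018,"dy":0,"dz":-0.137,"spin":0},
    {"dx":0.026,"dy":0,"dz":-0.149,"spin":0},
    {"dx":0.035,"dy":0,"dz":-0.16,"spin":0},
  ],
)

```text
time: 12.7
ee_pos: [0.5116, -0.0342, 0.2893]
tcp_rot: [0.997, 0.076, -0.006, 0.005]
wrist_force: [-11.9, -7.7, -1.4]
width: 0.0096
```

```bash
cat > c.py <<'E'
from h import *
tgt(c0,9.1)
s=manip.get_state();d=s["ee_pos"]-np.array([.4803,-.0393,.1305]);print(d@X,d@Y,d[2])
E
python3 c.py
```

```text
t 12.7 tcp [ 0.5116 -0.0342  0.2893] ang 8.7 F [-11.9  -7.7  -1.4] w 0.0096 q6 -0.44
  -> d [ 0.0424 -0.0035  0.1465] spin -0.04
0.0316980233269423 9.477215506546992e-05 0.15879726424487234
```

>>> play_rows(
  rows=[
    {"dx":0.01,"dy":0,"dz":-0.01,"spin":0},
    {"dx":0.021,"dy":0,"dz":-0.019,"spin":0},
    {"dx":0.033,"dy":0,"dz":-0.028,"spin":0},
    {"dx":0.045,"dy":0,"dz":-0.035,"spin":0},
    {"dx":0.058,"dy":0,"dz":-0.041,"spin":0},
    {"dx":0.071,"dy":0,"dz":-0.046,"spin":0},
    {"dx":0.085,"dy":0,"dz":-0.049,"spin":0},
    {"dx":0.099,"dy":0,"dz":-0.052,"spin":0},
  ],
)

```text
time: 13.7
ee_pos: [0.6095, -0.0188, 0.3449]
tcp_rot: [0.997, 0.076, -0.005, 0.006]
wrist_force: [-8.9, -0.4, 13.4]
width: 0.0104
```

```bash
python3 c.py
```

```text
t 13.7 tcp [ 0.6095 -0.0188  0.3449] ang 8.7 F [-8.9 -0.4 13.4] w 0.0104 q6 -0.37
  -> d [-0.0562 -0.004   0.2033] spin -0.04
0.13077828196757915 -0.00023655989971275992 0.2144455472190302
```

>>> play_rows(
  rows=[
    {"dx":0.014,"dy":0,"dz":-0.002,"spin":0},
    {"dx":0.029,"dy":0,"dz":-0.003,"spin":0},
    {"dx":0.043,"dy":0,"dz":-0.002,"spin":0},
    {"dx":0.057,"dy":0,"dz":0.0,"spin":0},
    {"dx":0.071,"dy":0,"dz":0.004,"spin":0},
    {"dx":0.084,"dy":0,"dz":0.008,"spin":0},
    {"dx":0.09,"dy":0,"dz":0.01,"spin":0},
  ],
)

```text
time: 14.58
ee_pos: [0.6988, -0.0048, 0.334]
tcp_rot: [0.997, 0.076, -0.005, 0.005]
wrist_force: [-4.1, 1.6, 3.6]
width: 0.0098
```

```bash
cat >> c.py <<'E'
c=manip.read_camera("scene");save(c["img"][60:340,120:500],"o1.png")
E
python3 c.py
```

```text
t 14.57 tcp [ 0.6988 -0.0048  0.334 ] ang 8.8 F [-4.1  1.6  3.6] w 0.0098 q6 -0.32
  -> d [-0.1467 -0.0036  0.1934] spin -0.03
0.2212012339800842 -0.0005705967093100547 0.20349438234549322
```

View pics/o1.png

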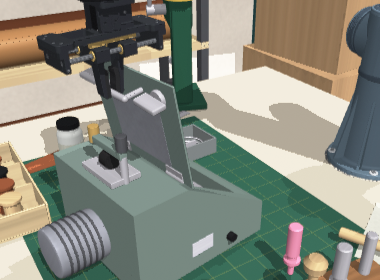

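The panel is fully back, leaning past upright. The fingers hold the bar at (140,97) on its far side. I'll release and withdraw upwards.

>>> play_rows(
  rows=[
    {"dx":0.001,"dy":0,"dz":0,"spin":0},
    {"dx":0.001,"dy":0,"dz":0,"spin":0},
    {"dx":0.001,"dy":0,"dz":-0.01,"spin":0},
    {"dx":0.003,"dy":0,"dz":-0.02,"spin":0},
    {"dx":0.007,"dy":0,"dz":-0.035,"spin":0},
    {"dx":0.01,"dy":0,"dz":-0.06,"spin":0},
    {"dx":0.01,"dy":0,"dz":-0.09,"spin":0},
    {"dx":0.01,"dy":0,"dz":-0.12,"spin":0},
  ],
  gripper=-0.6,
)

```text
time: 15.62
ee_pos: [0.7103, -0.0018, 0.4556]
tcp_rot: [0.997, 0.076, -0.004, 0.005]
wrist_force: [1.2, -0.4, -0.5]
width: 0.0176
```

```bash
cat > c.py <<'E'
from h import *
C={n:manip.read_camera(n) for n in("top","scene")}
for n in C:
    c=C[n];P=cloud(c)
    for t in("pin_grip","punch_grip","setter_grip","disc_centre","pin_tip"):
        for d in manip.spot_point(t,n)[:3]:
            r,cc=d["position"];print(n,t,round(d["conf"],2),np.round([r,cc],1),unproj(c,r,cc,k=1).round(4))
    # tools: points above block by height
    q=P.reshape(-1,3)
    k=(q[:,1]>.26)&(q[:,1]<.36)&(q[:,0]>.34)&(q[:,0]<.58)
    q=q[k]
    for zl,zh in((.1,.118),(.118,.14)):
        z=q[(q[:,2]>zl)&(q[:,2]<zh)]
        for lo,hi in((.36,.42),(.42,.48),(.48,.56)):
            w=z[(z[:,0]>lo)&(z[:,0]<hi)]
            if len(w)>3: print(n,zl,lo,len(w),"mean",w.mean(0).round(4),"min",w.min(0).round(4),"max",w.max(0).round(4))
    # panel: points of opened panel
tgt([.45,.30,.3],99)
a=C["top"]["img"][190:310,270:430];save(cv2.resize(a,(800,600),interpolation=cv2.INTER_CUBIC),"o2.png")
E
python3 c.py
```

```text
top pin_grip 0.73 [270.8 171.4] [0.4824 0.3888 0.113 ]
top pin_grip 0.67 [295.5 168.5] [0.4265 0.3925 0.1142]
top pin_grip 0.5 [286.2 207.4] [0.4483 0.3038 0.1248]
top punch_grip 0.63 [311.3 201.1] [0.3932 0.3139 0.1293]
top setter_grip 0.63 [260.6 209.4] [0.5037 0.3009 0.1271]
top disc_centre 0.78 [230.7 351.6] [0.4638 0.0019 0.7555]
top 0.1 0.36 16 mean [0.3908 0.3102 0.1071] min [0.3828 0.3072 0.1003] max [0.4002 0.3138 0.1152]
top 0.1 0.42 22 mean [0.4455 0.303  0.1078] min [0.4364 0.2992 0.1005] max [0.4586 0.3132 0.1164]
top 0.1 0.48 51 mean [0.5039 0.3028 0.1149] min [0.4891 0.2875 0.1065] max [0.5255 0.3265 0.118 ]
top 0.118 0.36 71 mean [0.3912 0.3163 0.1283] min [0.3823 0.3077 0.1184] max [0.3999 0.327  0.1348]
top 0.118 0.42 112 mean [0.449  0.3117 0.1251] min [0.4372 0.2999 0.1186] max [0.4617 0.3246 0.1321]
top 0.118 0.48 193 mean [0.5065 0.3058 0.1239] min [0.4887 0.2892 0.118 ] max [0.525  0.3249 0.1315]
scene pin_grip 0.92 [369.2 487.8] [0.4944 0.4046 0.0923]
scene pin_grip 0.82 [317.7 465. ] [0.4583 0.3222 0.1118]
scene pin_grip 0.8 [302.9 411.7] [0.4805 0.2247 0.084
[... 448 characters left out ...]
 0.1092] min [0.3846 0.3082 0.1   ] max [0.4032 0.3278 0.118 ]
scene 0.1 0.42 146 mean [0.458  0.317  0.1091] min [0.4426 0.3011 0.1001] max [0.4644 0.3257 0.1177]
scene 0.1 0.48 224 mean [0.518  0.315  0.1115] min [0.4918 0.2889 0.1003] max [0.5277 0.3258 0.118 ]
scene 0.118 0.36 125 mean [0.3958 0.3192 0.1257] min [0.3843 0.3082 0.118 ] max [0.4034 0.3275 0.1302]
scene 0.118 0.42 165 mean [0.453  0.3138 0.1236] min [0.4364 0.2996 0.1183] max [0.4635 0.3258 0.1272]
scene 0.118 0.48 257 mean [0.5117 0.3094 0.1232] min [0.4921 0.2907 0.1181] max [0.5263 0.3234 0.1282]
t 16.23 tcp [ 0.7101 -0.0018  0.4528] ang 8.8 F [-0.  -0.9  0.2] w 0.0177 q6 -0.32
  -> d [-0.2094 -0.3393  0.152 ] spin -9.02
```

View pics/o2.png

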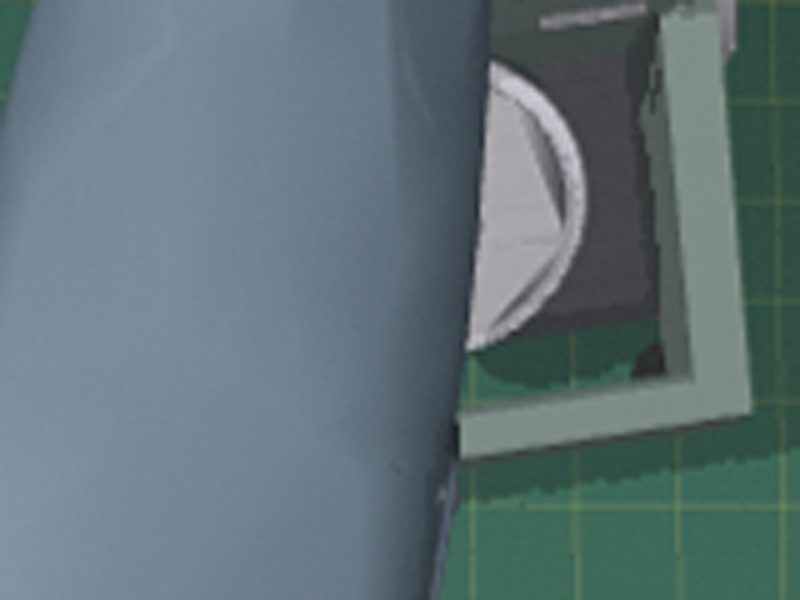

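```bash
cat > c.py <<'E'
from h import *
tgt([.450,.3125,.0743],85)
E
python3 c.py
```

```text
t 16.23 tcp [ 0.7101 -0.0018  0.4528] ang 8.8 F [-0.  -0.9  0.2] w 0.0177 q6 -0.32
  -> d [-0.2049 -0.3538  0.3775] spin -7.62
```

>>> play_rows(
  rows=[
    {"dx":-0.02,"dy":-0.04,"dz":0,"spin":-1},
    {"dx":-0.045,"dy":-0.08,"dz":0,"spin":-2},
    {"dx":-0.07,"dy":-0.125,"dz":0,"spin":-3},
    {"dx":-0.1,"dy":-0.17,"dz":0,"spin":-4},
    {"dx":-0.125,"dy":-0.215,"dz":0.02,"spin":-5},
    {"dx":-0.15,"dy":-0.26,"dz":0.05,"spin":-6},
    {"dx":-0.175,"dy":-0.305,"dz":0.08,"spin":-7},
    {"dx":-0.195,"dy":-0.335,"dz":0.12,"spin":-7.6},
    {"dx":-0.205,"dy":-0.354,"dz":0.17,"spin":-7.6},
    {"dx":-0.205,"dy":-0.354,"dz":0.22,"spin":-7.6},
    {"dx":-0.205,"dy":-0.354,"dz":0.26,"spin":-7.6},
    {"dx":-0.205,"dy":-0.354,"dz":0.27,"spin":-7.6},
  ],
  gripper=0.14,
  force=20,
)

```text
time: 17.73
ee_pos: [0.449, 0.3132, 0.1791]
tcp_rot: [0.739, 0.674, -0.01, -0.0]
wrist_force: [-0.3, 0.8, 0.7]
width: 0.0503
```

```bash
cat >> c.py <<'E'
C={n:manip.read_camera(n) for n in("top","scene")}
c=C["top"]
for n in C:
  for d in manip.spot_point("disc_centre",n)[:2]:
    r,cc=d["position"];print(n,round(d["conf"],2),np.round([r,cc],1),unproj(C[n],r,cc,k=1).round(4))
a=c["img"][180:300,280:440];save(cv2.resize(a,(800,600),interpolation=cv2.INTER_CUBIC),"o3.png")
np.savez("top3.npz",**c)
P=cloud(c);q=P-c0;h=q@N
m=(h<-.02)&(h>-.045)&(abs(q@Y)<.1)&(abs(q@U)<.11);hv=np.histogram(h[m],bins=np.arange(-.045,-.019,.001));print(hv[0],hv[1].round(3))
E
python3 c.py
```

```text
t 17.73 tcp [0.449  0.3132 0.1791] ang 84.8 F [-0.3  0.8  0.7] w 0.0503 q6 -1.08
  -> d [0.0009 0.0024 0.1047] spin -0.02
top 0.9 [229.1 351.2] [ 0.576  -0.0144  0.1306]
[ 13  16  27  37  87 116 128 202 215 298 368 402 393 306 213 142  84  43
  33  24  24  27  32  33  17] [-0.045 -0.044 -0.043 -0.042 -0.041 -0.04  -0.039 -0.038 -0.037 -0.036
 -0.035 -0.034 -0.033 -0.032 -0.031 -0.03  -0.029 -0.028 -0.027 -0.026
 -0.025 -0.024 -0.023 -0.022 -0.021 -0.02 ]
```

View pics/o3.png

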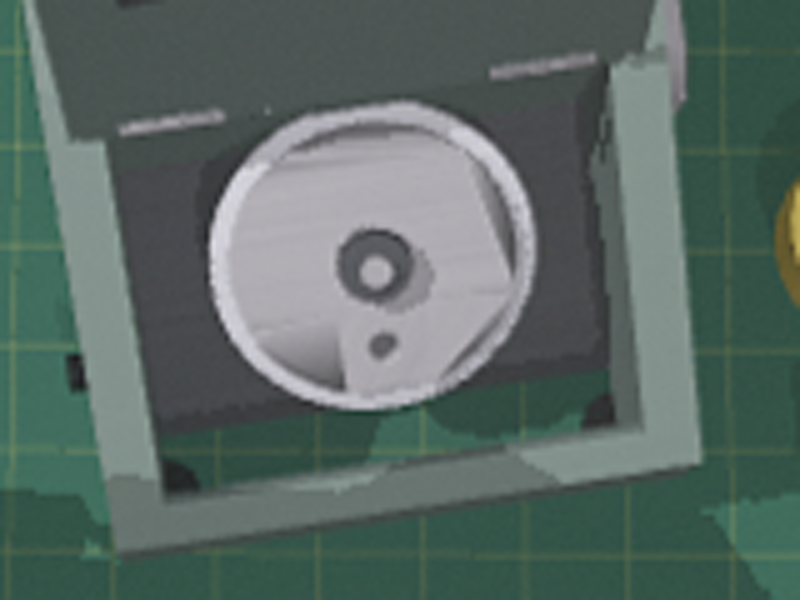

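The hole is clearly visible at (383,345) in the crop, below the nut at (375,265). Now I'll locate it in 3-D.

```bash
cat > d.py <<'E'
from h import *
c=dict(np.load("top3.npz"));P=cloud(c)
g=c["img"].astype(float).mean(2)
sub=g[243:255,350:363];print(sub.astype(int))
w=np.clip(130-g[244:254,351:362],0,None);rr,cc=np.mgrid[244:254,351:362];r=(w*rr).sum()/w.sum();cl=(w*cc).sum()/w.sum();print("hole px",r,cl)
v,u=np.mgrid[0:480,0:640]
# disc face pts: annulus around disc centre px excluding nut and hole
d=np.hypot(v-230.5,u-354.5);k=(d>12)&(d<24)&(np.hypot(v-r,u-cl)>6)&(g>140)
h=(P[k]-c0)@N;h0=np.median(h);print("n",k.sum(),"h0",h0,h.std())
A=P[k];f=abs(h-h0)<.004;A=A[f];cc_=A.mean(0);nn=np.linalg.svd(A-cc_)[2][2];nn*=np.sign(nn[2]);print("slope",np.degrees(np.arccos(nn[2])),np.degrees(np.arctan2(-nn[1],-nn[0])))
E=np.linalg.inv(c["extrinsics"]);o=E[:3,3]
def hit(r,cl,hh):
    dd=E[:3,:3]@np.array([(cl-c["cx"])/c["fx"],(r-c["cy"])/c["fy"],1]);t=((c0+N*hh-o)@N)/(dd@N);return o+t*dd
H=hit(r,cl,h0);print("hole",H.round(4))
ell=cv2.fitEllipse(cv2.findContours(((g[195:265,315:395]>165)).astype(np.uint8),cv2.RETR_EXTERNAL,cv2.CHAIN_APPROX_NONE)[0][0]) if 0 else None
for px in((230.5,354.2),(231.0,354.3)):
    D=hit(*px,h0);e=H-D;print("centre",D.round(4),"dist",np.linalg.norm(e),"u,v",e@U,e@Y)
nt=hit(233.6,354.7,h0+.014);print("nut-centre",(nt-N*.014).round(4),np.linalg.norm(H-(nt-N*.014)))
E
python3 d.py
```

```text
[[175 176 174 173 173 173 174 174 174 175 173 172 174]
 [176 176 174 173 171 174 172 174 173 173 170 173 173]
 [176 173 173 171 175 175 167 171 171 172 171 173 171]
 [175 173 172 173 170 161 136 142 149 165 173 173 171]
 [173 173 171 173 141 104  97  94 101 146 172 170 171]
 [172 172 173 160 108  95 100  97  88 132 168 172 170]
 [173 171 174 152 102  96 100  97 108 148 168 170 171]
 [173 173 174 161 116  94  96 112 150 176 173 171 170]
 [171 172 172 176 147 122 121 154 173 184 172 171 168]
 [173 172 172 174 171 161 163 181 179 172 170 169 168]
 [174 171 173 171 173 171 173 173 171 170 170 169 168]
 [173 172 172 171 170 170 172 169 170 170 170 168 169]]
hole px 248.49908703590998 356.069385270846
n 1217 h0 -0.033004564142160846 0.07493421379806942
slope 29.885756994748665 9.09470035837766
hole [ 0.5371 -0.0268  0.0959]
centre [ 0.5749 -0.0219  0.1179] dist 0.04397112102283533 u,v -0.04395621323789811 0.0011449025239128859
centre [ 0.5738 -0.0222  0.1173] dist 0.04274985994832452 u,v -0.042732426559228265 0.0012207563071815293
nut-centre [ 0.5729 -0.0216  0.1168] 0.04175131776367139
```

>>> play_rows(
  rows=[
    {"dx":0.001,"dy":0.002,"dz":0.03,"spin":0},
    {"dx":0.001,"dy":0.002,"dz":0.06,"spin":0},
    {"dx":0.001,"dy":0.002,"dz":0.085,"spin":0},
    {"dx":0.001,"dy":0.002,"dz":0.105,"spin":0},
    {"dx":0.001,"dy":0.002,"dz":0.105,"spin":0},
  ],
)

```text
time: 18.55
ee_pos: [0.4538, 0.314, 0.0791]
tcp_rot: [0.739, 0.674, -0.006, 0.001]
wrist_force: [-0.6, 0.5, -0.8]
width: 0.0506
```

>>> play_rows(
  rows=[
    {"dx":0,"dy":0,"dz":0,"spin":0},
    {"dx":0,"dy":0,"dz":0,"spin":0},
    {"dx":0,"dy":0,"dz":0,"spin":0},
  ],
  gripper=-1,
  force=25,
)

```text
time: 18.92
ee_pos: [0.4546, 0.3143, 0.0803]
tcp_rot: [0.739, 0.674, -0.005, 0.002]
wrist_force: [-0.0, -1.0, 4.2]
width: 0.0256
```

>>> play_rows(
  rows=[
    {"dx":0,"dy":0,"dz":-0.02,"spin":0},
    {"dx":0,"dy":0,"dz":-0.04,"spin":0},
    {"dx":0,"dy":0,"dz":-0.07,"spin":0},
    {"dx":0,"dy":0,"dz":-0.11,"spin":0},
    {"dx":0,"dy":0,"dz":-0.15,"spin":0},
    {"dx":0,"dy":0,"dz":-0.17,"spin":0},
    {"dx":0,"dy":0,"dz":-0.17,"spin":0},
    {"dx":0,"dy":0,"dz":-0.17,"spin":0},
  ],
)

```text
time: 19.92
ee_pos: [0.4548, 0.3156, 0.249]
tcp_rot: [0.739, 0.674, -0.006, 0.001]
wrist_force: [-0.8, -0.0, -0.3]
width: 0.0256
```

```bash
cat > e.py <<'E'
from h import *
tgt(c0,99)
s=manip.get_state();t=s["ee_pos"]
c=manip.read_camera("scene");P=cloud(c);q=P-t
for d in manip.spot_point("pin_tip","scene")[:4]:
    r,cc=d["position"];print("tip",round(d["conf"],2),np.round([r,cc]),unproj(c,r,cc,k=1).round(4))
for lo in np.arange(-.09,-.0,.006):
    k=(abs(q[...,0])<.03)&(abs(q[...,1])<.03)&(q[...,2]>lo)&(q[...,2]<lo+.006)
    if k.sum()>3: print(round(lo,3),k.sum(),q[k].mean(0).round(4),q[k].min(0)[:2].round(4),q[k].max(0)[:2].round(4))
r,cc=proj(c,t).astype(int);a=c["img"][max(r-60,0):r+75,max(cc-90,0):cc+90];save(cv2.resize(a,None,fx=4,fy=4),"p1.png");print(a.shape)
E
python3 e.py
```

```text
t 19.93 tcp [0.4548 0.3156 0.249 ] ang 84.7 F [-0.8 -0.  -0.3] w 0.0256 q6 -1.08
  -> d [-0.33    0.1282  0.1095] spin -1.43
tip 0.93 [390. 507.] [0.4263 0.4052 0.0035]
tip 0.67 [402. 476.] [0.4901 0.3964 0.0075]
tip 0.58 [338. 411.] [0.4761 0.2289 0.0009]
-0.066 24 [-0.0005  0.0018 -0.0629] [-0.0078 -0.0043] [0.003  0.0059]
-0.06 29 [-0.0005  0.0024 -0.0566] [-0.007  -0.0045] [0.0035 0.0057]
-0.054 24 [-0.0007  0.0018 -0.0509] [-0.0058 -0.0059] [0.0022 0.0061]
-0.048 24 [-0.0003  0.0026 -0.0453] [-0.0047 -0.0022] [0.0023 0.006 ]
-0.036 77 [ 0.0037  0.0063 -0.0325] [-0.0181 -0.016 ] [0.012  0.0156]
-0.03 128 [ 0.0009  0.0033 -0.0283] [-0.0167 -0.0156] [0.0124 0.0162]
-0.024 25 [ 0.0017  0.0041 -0.0222] [-0.0053 -0.0075] [0.0056 0.0088]
-0.018 54 [ 0.0034  0.0065 -0.0147] [-0.0098 -0.0054] [0.0094 0.0129]
-0.012 54 [ 0.0053  0.0042 -0.0091] [-0.008  -0.0114] [0.0101 0.0131]
-0.006 39 [ 0.0072  0.0021 -0.0027] [ 0.0015 -0.0117] [0.0099 0.0155]
(135, 180, 3)
```

```bash
cat >> h.py <<'E'
Hh=np.array([.5371,-.0268,.0959])
def pinT(s,du=0,dv=0,off=-.003,L=.0693): return Hh+N*s+U*du+Y*dv-Z*.006+Z*L-X*off
def where(off=-.003,L=.0693):
    s=manip.get_state();B=s["ee_pos"]+X*off-Z*L+Z*.006-Hh
    print("t",round(float(s["time"]),2),"ball rel hole: u,v,n (mm)",(np.array([B@U,B@Y,B@N])*1e3).round(1),"F u,v,n",np.array([s["wrist_force"]@U,s["wrist_force"]@Y,s["wrist_force"]@N]).round(1),"w",s["width"].round(4),"T",s["ft_torque"].round(2))
E
cat > f.py <<'E'
from h import *
tgt(pinT(.012),99.1)
E
python3 f.py
```

```text
t 20.02 tcp [0.4547 0.3156 0.2486] ang 84.7 F [ 0.  -1.4 -0.8] w 0.0249 q6 -1.08
  -> d [-0.3332  0.1112  0.0819] spin -1.44
```

>>> play_rows(
  rows=[
    {"dx":-0.02,"dy":0.007,"dz":0,"spin":-0.2},
    {"dx":-0.06,"dy":0.02,"dz":0,"spin":-0.4},
    {"dx":-0.1,"dy":0.033,"dz":0,"spin":-0.7},
    {"dx":-0.145,"dy":0.048,"dz":0,"spin":-1},
    {"dx":-0.19,"dy":0.063,"dz":0,"spin":-1.2},
    {"dx":-0.235,"dy":0.078,"dz":0,"spin":-1.44},
    {"dx":-0.275,"dy":0.092,"dz":0,"spin":-1.44},
    {"dx":-0.31,"dy":0.104,"dz":0.01,"spin":-1.44},
    {"dx":-0.333,"dy":0.111,"dz":0.03,"spin":-1.44},
    {"dx":-0.333,"dy":0.111,"dz":0.055,"spin":-1.44},
    {"dx":-0.333,"dy":0.111,"dz":0.07,"spin":-1.44},
    {"dx":-0.333,"dy":0.111,"dz":0.07,"spin":-1.44},
  ],
  force=40,
)

```text
time: 21.52
ee_pos: [0.5329, -0.0264, 0.1797]
tcp_rot: [0.648, 0.761, -0.007, -0.001]
wrist_force: [1.2, -0.3, -0.6]
width: 0.0248
```

```bash
cat > f.py <<'E'
from h import *
where();tgt(pinT(.008),99.1);tgt(pinT(.0),99.1)
s=manip.get_state();t=s["ee_pos"]
for n in("scene","top"):
    c=manip.read_camera(n)
    tip=t-Z*.0693-X*.003
    r,cc=proj(c,tip).astype(int);print(n,r,cc,"hole",proj(c,Hh).round(1))
    a=c["img"][r-30:r+30,cc-40:cc+40];save(cv2.resize(a,(640,480),interpolation=cv2.INTER_CUBIC),"tip_%s.png"%n)
E
python3 f.py
```

```text
Traceback (most recent call last):
  File "f.py", line 2, in <module>
    where();tgt(pinT(.008),99.1);tgt(pinT(.0),99.1)
    ~~~~~^^
  File "h.py", line 35, in where
    print("t",round(float(s["time"]),2),"ball rel hole: u,v,n (mm)",(np.array([B@U,B@Y,B@N])*1e3).round(1),"F u,v,n",np.array([s["wrist_force"]@U,s["wrist_force"]@Y,s["wrist_force"]@N]).round(1),"w",s["width"].round(4),"T",s["ft_torque"].round(2))
                                                                                                                                                                                                       ^^^^^^^^^^^^^^^^
AttributeError: 'float' object has no attribute 'round'
```

```bash
sed -i 's/s\["width"\].round(4)/round(float(s["width"]),4)/; s/s\["ft_torque"\].round(2)/np.round(s["ft_torque"],2)/' h.py; python3 f.py
```

```text
t 21.52 ball rel hole: u,v,n (mm) [ 4.1  1.1 21.3] F u,v,n [ 0.7 -0.5 -1.1] w 0.0248 T [ 0.05 -0.01 -0.04]
t 21.52 tcp [ 0.5329 -0.0264  0.1797] ang 99.2 F [ 1.2 -0.3 -0.6] w 0.0248 q6 -1.99
  -> d [-0.001   0.0033  0.0136] spin 0.01
t 21.52 tcp [ 0.5329 -0.0264  0.1797] ang 99.2 F [ 1.2 -0.3 -0.6] w 0.0248 q6 -1.99
  -> d [-0.0009  0.0074  0.0205] spin 0.01
scene 235 313 hole [242.5 310.9]
top 250 356 hole [248.5 356. ]
```

View pics/tip_scene.png

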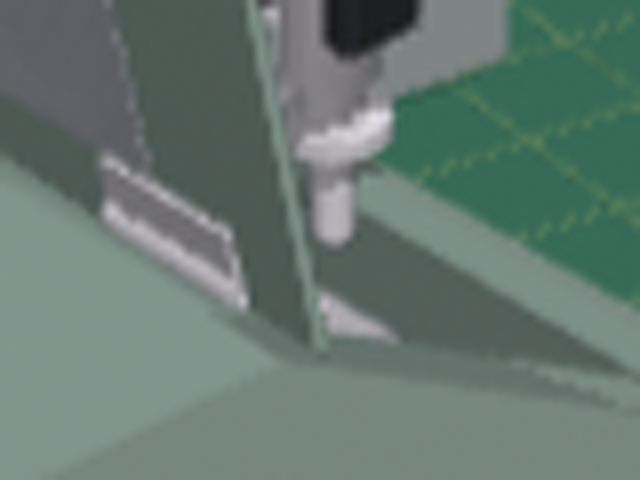

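The tip is at (333,240) in the crop, just above the disc. Only a bit of the disc at (350,320) shows beside the open panel. I'll lower it along the disc normal and feel.

>>> play_rows(
  rows=[
    {"dx":-0.001,"dy":0.003,"dz":0.01,"spin":0},
    {"dx":-0.001,"dy":0.003,"dz":0.0136,"spin":0},
    {"dx":-0.001,"dy":0.004,"dz":0.015,"spin":0},
    {"dx":-0.001,"dy":0.005,"dz":0.0165,"spin":0},
    {"dx":-0.001,"dy":0.006,"dz":0.018,"spin":0},
    {"dx":-0.001,"dy":0.006,"dz":0.018,"spin":0},
  ],
)

```text
time: 22.38
ee_pos: [0.5403, -0.0269, 0.1638]
tcp_rot: [0.648, 0.761, -0.007, 0.0]
wrist_force: [-0.6, 0.7, -0.8]
width: 0.0249
```

```bash
cat > f.py <<'E'
from h import *
where();tgt(pinT(.0),99.1)
E
python3 f.py
```

```text
t 22.38 ball rel hole: u,v,n (mm) [ 2.4 -0.6  3.9] F u,v,n [-0.9  0.8 -0.5] w 0.0249 T [ 0.08 -0.02 -0.02]
t 22.38 tcp [ 0.5403 -0.0269  0.1638] ang 99.2 F [-0.6  0.7 -0.8] w 0.0249 q6 -1.99
  -> d [ 0.0006 -0.0001  0.0046] spin 0.01
```

>>> play_rows(
  rows=[
    {"dx":0,"dy":0,"dz":0.002,"spin":0},
    {"dx":0,"dy":0,"dz":0.004,"spin":0},
    {"dx":0,"dy":0,"dz":0.004,"spin":0},
  ],
)

```text
time: 22.75
ee_pos: [0.5401, -0.0269, 0.1595]
tcp_rot: [0.648, 0.761, -0.007, 0.0]
wrist_force: [-0.4, 0.3, -0.7]
width: 0.0251
```

```bash
python3 f.py
```

```text
t 22.75 ball rel hole: u,v,n (mm) [ 0.1 -0.5  0.3] F u,v,n [-0.6  0.3 -0.4] w 0.0251 T [ 0.04 -0.02  0.  ]
t 22.75 tcp [ 0.5401 -0.0269  0.1595] ang 99.2 F [-0.4  0.3 -0.7] w 0.0251 q6 -1.99
  -> d [0.0005 0.0001 0.0003] spin 0.01
```

>>> play_rows(
  rows=[
    {"dx":0,"dy":0.001,"dz":0.0015,"spin":0},
    {"dx":0,"dy":0.002,"dz":0.0035,"spin":0},
    {"dx":0,"dy":0.002,"dz":0.0035,"spin":0},
  ],
)

```text
time: 23.12
ee_pos: [0.5417, -0.027, 0.1558]
tcp_rot: [0.648, 0.761, -0.007, 0.0]
wrist_force: [-1.4, -2.7, -0.9]
width: 0.0251
```

```bash
python3 f.py
```

```text
t 23.12 ball rel hole: u,v,n (mm) [-0.4 -0.9 -3.8] F u,v,n [-2.  -2.5  0.1] w 0.0251 T [-0.49  0.41  0.01]
t 23.12 tcp [ 0.5417 -0.027   0.1558] ang 99.2 F [-1.4 -2.7 -0.9] w 0.0251 q6 -1.99
  -> d [ 0.0009 -0.0016 -0.0034] spin 0.01
```

The sideways force (−v) shows the nose is caught by the hole wall. I'll ease the grip and pivot the pin about its nose towards the operator.

>>> play_rows(
  rows=[
    {"dx":-0.001,"dy":0,"dz":0,"spin":0},
    {"dx":-0.001,"dy":-0.004,"dz":0,"spin":0},
    {"dx":-0.001,"dy":-0.008,"dz":0.0005,"spin":0},
    {"dx":-0.001,"dy":-0.012,"dz":0.001,"spin":0},
    {"dx":-0.001,"dy":-0.014,"dz":0.001,"spin":0},
  ],
  gripper=-1,
  force=12,
)

```text
time: 23.75
ee_pos: [0.5278, -0.0302, 0.1549]
tcp_rot: [0.648, 0.761, -0.007, 0.0]
wrist_force: [1.6, 1.3, -0.9]
width: 0.0255
```

```bash
cat >> f.py <<'E'
c=manip.read_camera("scene");s=manip.get_state();t=s["ee_pos"]
P=cloud(c)-t
def axis():
    zs=[]
    k=(abs(P[...,0])<.06)&(abs(P[...,1])<.02)&(P[...,2]<-.003)&(P[...,2]>-.06)
    print(k.sum())
r,cc=proj(c,t).astype(int);a=c["img"][r-45:r+45,cc-60:cc+60];save(cv2.resize(a,(640,480),interpolation=cv2.INTER_CUBIC),"tilt_%.1f.png"%s["time"])
E
python3 f.py; ls pics
```

```text
t 23.75 ball rel hole: u,v,n (mm) [-13.2  -1.8   2.6] F u,v,n [ 1.1  1.1 -1.7] w 0.0255 T [ 0.33 -0.43 -0.  ]
t 23.75 tcp [ 0.5278 -0.0302  0.1549] ang 99.2 F [ 1.6  1.3 -0.9] w 0.0255 q6 -2.0
  -> d [ 0.0018  0.0127 -0.0044] spin 0.01
crop.png
crop2.png
o1.png
o2.png
o3.png
p1.png
rect.png
scene0.png
tilt_23.8.png
tip_scene.png
tip_top.png
top0.png
w1.png
w2.png
```

>>> play_rows(
  rows=[
    {"dx":0,"dy":-0.004,"dz":0.001,"spin":0},
    {"dx":0,"dy":-0.008,"dz":0.002,"spin":0},
    {"dx":0,"dy":-0.012,"dz":0.0035,"spin":0},
    {"dx":0,"dy":-0.014,"dz":0.0045,"spin":0},
    {"dx":0,"dy":-0.014,"dz":0.0045,"spin":0},
  ],
)

```text
time: 24.42
ee_pos: [0.5135, -0.0325, 0.1503]
tcp_rot: [0.648, 0.761, -0.007, -0.0]
wrist_force: [1.1, 0.0, -0.6]
width: 0.0257
```

```bash
python3 f.py; ls pics|grep tilt
```

```text
t 24.43 ball rel hole: u,v,n (mm) [-28.   -1.9   5.9] F u,v,n [ 0.6 -0.1 -1. ] w 0.0257 T [ 0.21 -0.2  -0.02]
t 24.43 tcp [ 0.5135 -0.0325  0.1503] ang 99.2 F [ 1.1  0.  -0.6] w 0.0257 q6 -2.01
  -> d [ 0.0018  0.0271 -0.0092] spin 0.01
tilt_23.8.png
tilt_24.5.png
```

```bash
cp pics/tilt_2[4]*.png pics/tiltv.png
```

```text
(no output)
```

View pics/tiltv.png

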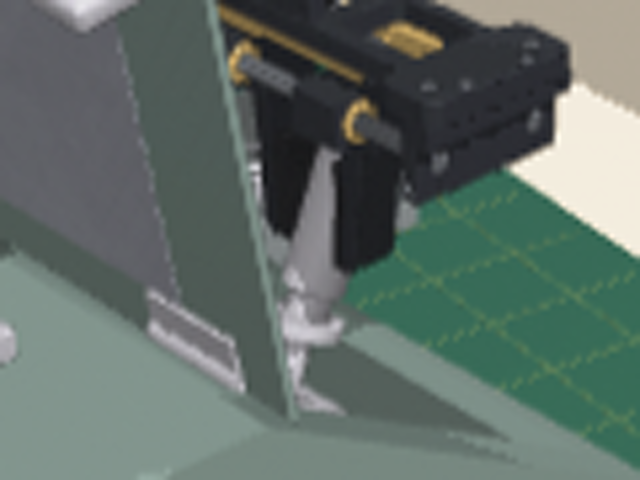

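The pin leans the right way, with its tip held at (300,385) on the disc. I'll finish the tilt, then push along the disc normal.

>>> play_rows(
  rows=[
    {"dx":0,"dy":-0.004,"dz":0.0018,"spin":0},
    {"dx":0,"dy":-0.008,"dz":0.0035,"spin":0},
    {"dx":0,"dy":-0.0125,"dz":0.006,"spin":0},
    {"dx":0,"dy":-0.0125,"dz":0.006,"spin":0},
    {"dx":0,"dy":-0.011,"dz":0.0085,"spin":0},
    {"dx":0,"dy":-0.0095,"dz":0.011,"spin":0},
    {"dx":0,"dy":-0.0095,"dz":0.011,"spin":0},
  ],
  force=15,
)

```text
time: 25.35
ee_pos: [0.5041, -0.0341, 0.1391]
tcp_rot: [0.648, 0.761, -0.007, -0.0]
wrist_force: [0.5, 1.1, -0.8]
width: 0.0257
```

```bash
cat > f.py <<'E'
from h import *
s=manip.get_state();g=s["ee_pos"]+Z*.0187-X*.003-Hh
print("grip rel hole u,v,n",(np.array([g@U,g@Y,g@N])*1e3).round(1)); where()
E
python3 f.py
```

```text
grip rel hole u,v,n [-0.9 -1.9 72. ]
t 25.35 ball rel hole: u,v,n (mm) [-41.9  -1.9   1. ] F u,v,n [ 0.2  1.  -1. ] w 0.0257 T [ 0.17 -0.23  0.02]
```

The tip is about 16 mm deep and there is almost no force, so I'll push on to the collar.

>>> play_rows(
  rows=[
    {"dx":0,"dy":0.0015,"dz":0.0026,"spin":0},
    {"dx":0,"dy":0.003,"dz":0.0052,"spin":0},
    {"dx":0,"dy":0.0045,"dz":0.0078,"spin":0},
    {"dx":0,"dy":0.006,"dz":0.0104,"spin":0},
    {"dx":0,"dy":0.0075,"dz":0.013,"spin":0},
    {"dx":0,"dy":0.0075,"dz":0.013,"spin":0},
  ],
  force=20,
)

```text
time: 26.1
ee_pos: [0.5117, -0.033, 0.126]
tcp_rot: [0.648, 0.761, -0.007, -0.0]
wrist_force: [3.6, 1.4, 0.4]
width: 0.0249
```

```bash
python3 f.py
```

```text
grip rel hole u,v,n [-0.8 -2.1 56.8]
t 26.1 ball rel hole: u,v,n (mm) [-41.8  -2.1 -14.2] F u,v,n [ 3.5  0.9 -1.5] w 0.0249 T [ 0.34 -0.51  0.02]
```

>>> play_rows(
  rows=[
    {"dx":0,"dy":0.0015,"dz":0.0017,"spin":0},
    {"dx":0,"dy":0.0025,"dz":0.0034,"spin":0},
    {"dx":0,"dy":0.0035,"dz":0.005,"spin":0},
    {"dx":0,"dy":0.0035,"dz":0.005,"spin":0},
  ],
  force=25,
)

```text
time: 26.6
ee_pos: [0.515, -0.0326, 0.1232]
tcp_rot: [0.648, 0.762, -0.008, -0.0]
wrist_force: [-8.8, 2.1, 21.8]
width: 0.0252
```

```bash
python3 f.py
```

```text
grip rel hole u,v,n [ 0.7 -2.2 52.7]
t 26.6 ball rel hole: u,v,n (mm) [-40.3  -2.2 -18.3] F u,v,n [ 3.7  3.5 23. ] w 0.0252 T [0.52 1.39 0.01]
```

A 23 N reaction along the normal at the expected depth means the collar is seated. I'll release and withdraw.

>>> play_rows(
  rows=[
    {"dx":0,"dy":0,"dz":-0.001,"spin":0},
    {"dx":0,"dy":0,"dz":-0.001,"spin":0},
    {"dx":0,"dy":0,"dz":-0.001,"spin":0},
    {"dx":0,"dy":-0.005,"dz":-0.015,"spin":0},
    {"dx":0,"dy":-0.01,"dz":-0.04,"spin":0},
    {"dx":0,"dy":-0.02,"dz":-0.08,"spin":0},
    {"dx":0,"dy":-0.04,"dz":-0.12,"spin":0},
    {"dx":0.04,"dy":-0.07,"dz":-0.16,"spin":0},
    {"dx":0.09,"dy":-0.1,"dz":-0.18,"spin":0},
    {"dx":0.14,"dy":-0.12,"dz":-0.18,"spin":0},
    {"dx":0.19,"dy":-0.14,"dz":-0.18,"spin":0},
    {"dx":0.24,"dy":-0.15,"dz":-0.18,"spin":0},
  ],
  gripper=0.1,
)

```text
time: 28.1
ee_pos: [0.3291, 0.1834, 0.3038]
tcp_rot: [0.648, 0.761, -0.007, 0.0]
wrist_force: [0.7, -0.5, 0.0]
width: 0.0482
```

```bash
cat > g.py <<'E'
from h import *
print(manip.get_state()["ee_pos"])
C={n:manip.read_camera(n) for n in("top","scene")}
for n,c in C.items():
    P=cloud(c);q=P-Hh;h=q@N;u=q@U;v=q@Y
    for lo,hi in((.01,.03),(.03,.05),(.05,.075),(.075,.12)):
        k=(h>lo)&(h<hi)&(abs(u)<.025)&(abs(v)<.025)
        if k.sum()>3: print(n,lo,k.sum(),"u,v,h",[x.round(4) for x in(u[k].mean(),v[k].mean(),h[k].max())])
a=cv2.resize(C["top"]["img"][130:330,140:540],(800,400));b=cv2.resize(C["scene"]["img"][100:400,180:580],(267,200))
save(a,"f1.png");save(C["scene"]["img"],"f2.png")
for m in("panel",):
    # open panel angle: plane points above hinge
    P=cloud(C["scene"]).reshape(-1,3);hg=pan(.0974,.001,0);q=P-hg;k=(abs(q@Y)<.11)&(q[:,2]>.03)&(q[:,2]<.18)&(abs(q@X)<.06)
    A=np.c_[q[k]@X,q[k][:,2]];print(k.sum(),"lean deg",np.degrees(np.arctan(np.polyfit(A[:,1],A[:,0],1)[0])))
E
python3 g.py
```

```text
[0.32909581 0.18343159 0.30378551]
top 0.01 37 u,v,h [np.float64(0.0063), np.float64(0.0002), np.float64(0.0299)]
top 0.03 42 u,v,h [np.float64(0.0057), np.float64(0.0006), np.float64(0.0494)]
top 0.05 61 u,v,h [np.float64(0.0046), np.float64(0.0004), np.float64(0.0748)]
top 0.075 106 u,v,h [np.float64(-0.0041), np.float64(-0.0001), np.float64(0.0842)]
scene 0.01 88 u,v,h [np.float64(0.0029), np.float64(0.0053), np.float64(0.0297)]
scene 0.03 121 u,v,h [np.float64(0.0031), np.float64(0.0044), np.float64(0.05)]
scene 0.05 150 u,v,h [np.float64(0.0023), np.float64(0.0044), np.float64(0.0747)]
scene 0.075 40 u,v,h [np.float64(0.0002), np.float64(0.0032), np.float64(0.0801)]
4684 lean deg 13.22965558175396
```

View pics/f2.png

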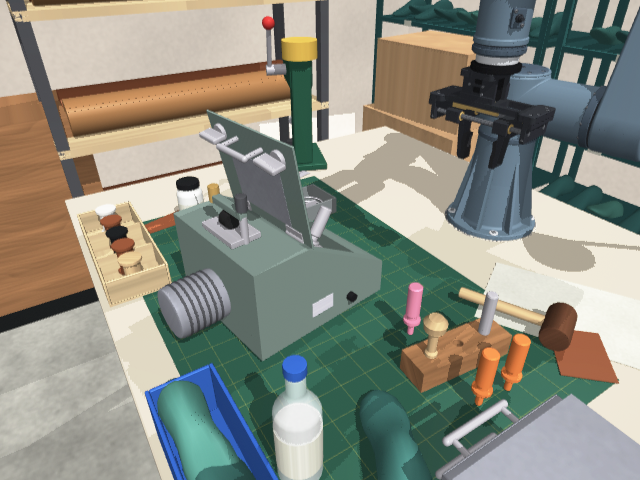

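View pics/f1.png

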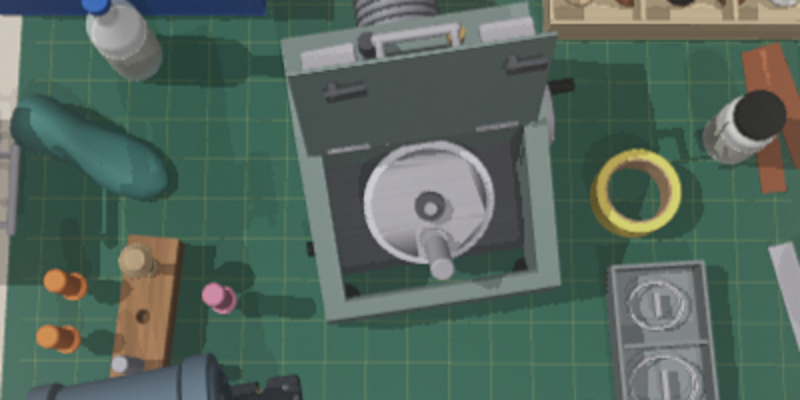

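The pin is seated at (435,255) in the top view, with its top about 80–84 mm above the face against 80 mm expected. The panel leans back about 13°, and nothing else has moved. Handing in.

```bash
python3 -c "
from cell import manip
print(manip.job_done())"
```

```text
the job is handed in; nothing more can be done
None
```

The job is handed in at about 28 s of robot time. Both fasteners are unlocked, the panel is open past upright, and the locking pin is fully home in the disc.

- **Fasteners:** I turned each wing to unlocked; the scene camera measured them at about 86° (left) and 91° (right). The top camera, partly blocked by the arm, had read 82.5° for the left.
- **Panel:** I swung it up by its handle to the open stop and let go. After I let go it still leaned back about 13° (nominal 12°).
- **Pin:** I picked it from the middle of the block. The camera showed the hole, so the nose went almost straight in and needed no long search along the face. Since the tool only points down, I tilted the pin 30° in the grip with its nose caught in the hole. I then pushed it along the hole until the collar met the disc, with 23 N at the expected depth. Its top then measured 80 to 84 mm above the face, against 80 mm expected.
- **Other things:** the final pictures show the other tools, look-alikes and bench items where they were, and the arm clear of everything.

The two cameras disagreed by 3 to 5 mm sideways on the pin and panel. Contact forces settled the fit.

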